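# Bed a packer on a drilling stand against its stops

## Robot

A 6-joint arm with a two-finger parallel gripper is mounted at the origin on a cart in front of the work surface, level with it; the furniture and walls round the work are solid. World frame = base frame: x ahead of the robot, y to its left, z up, the work surface at z = 0. Lengths are in m, angles in rad, forces in N, time in s.
With the tool pointing down it reaches from about 0.325 to 0.925 m from the base axis. Payload 3.1 kg.
Tool frame: the origin (TCP) lies at the very end of the fingers, on their centre line; the grasp point (between the pads) lies 19 mm behind it (grip_depth is the distance from the TCP to the grasp point, in m); z points along the fingers, y is the line along which they close (so a half turn about z gives the same grasp; the last joint's range is limited). The gripper opens to 85 mm and grips with 20 to 120 N. Pads are 22 mm wide; open, the fingers measure 114 mm over their backs; the gripper's body (76 mm by 85 mm) begins 54 mm behind the grasp point. The pads swing forward as they close: fully open they stand 13 mm farther back than shut.
Start: joints at [-1.328, 0.217, 1.613, -0, 1.311, -0.112], TCP at [0.217, -0.586, 0.211] pointing down, gripper open.
Joint ranges: [-2.75, 2.75], [-0.78, 2.1], [0.31, 2.55], [-1.13, 4.27], [0.13, 2.63], [-2.58, 2.58]. Speed limits (rad/s): [2.79, 2.79, 3.14, 3.14, 3.14, 3.14].

## Interface

Orientations are given as a unit quaternion [w, x, y, z].
In Python, from cell import move_pose, servo_line, goto_joints, release, grasp, pause, inverse_kinematics, read_state, get_image, MotionError, finish_job, grip_depth gives the robot as it stands. The module is installed in compiled form; this text tells all that it offers. Calls block until the motion is done:
- move_pose(position, orientation): joint-space move of the TCP to a pose.
- servo_line(position, speed=0.15, ori=None, contact_N=None): straight line of the TCP; ori=None keeps the orientation; speed is the mean speed in m/s. With contact_N (N) it stops when the force on the tool has changed by that much, and returns True; else False.
- goto_joints(angles): joint-space move.
- release() and grasp(effort=None): open the fingers fully, or close them until they stop; effort is the grip in N (None keeps the last).
- pause(seconds).
- inverse_kinematics(position, orientation): joint angles nearest the present ones, or None.
- read_state(): the state.
- get_image(name): name is "scene" or "side" or "wrist"; returns a dict with "img" (400x640x3 uint8, red, green, blue), "intrinsics" (3x3 intrinsics, pixels), "position" and "orientation" of the camera in the world. Camera axes: x right, y down, z forward; pixel columns grow to the right and rows downward; lengths in m; the calibration is good to about 2 mm. A picture is of the moment at which its call begins. There is no depth.
A pose or a line that the arm cannot do raises MotionError and nothing moves.
- finish_job(): hands the job in; it is judged then, once.
The state is a dict: "time": time; "joint_pos": joint angles; "qd": joint speeds; "tau": joint torques, N m; "tool_pos": TCP position; "tool_rot": TCP orientation; "contact_force": force on the tool from outside, world axes, zero at the start; "torque": the same for the moment, N m; "opening": opening from 0.0 (shut) to 1.0 (fully open); "grasp_force": force on a finger pad.
Only numpy, scipy, OpenCV 4.12 (cv2) and the standard library are available. Lean on these libraries where they do the work, as an engineer would, in place of code of your own. Each camera call takes 0.05 s, during which the arm holds its last target. There are 200 camera calls.

## Task

Set the short hardwood packer flat on the small metal drilling stand, push it squarely against the two buttons of the back stop with a steady push of about 10 N for a second, and only then slide it along them to the end screw and lean on that in the same way. The stops were set by hand, so feel for them, and push gently: neither stop may ever take more than 18 N. Leave the packer lying there flat, square and released, with no edge overhanging the stand's pad, and do not disturb the long packer, the V-block or the punch.

Things in the scene. Friction and masses are not known exactly. Their poses are not given: they have to be found in the camera images.
- packer: Short hardwood packer, a plain wooden bar 48 (x) x 175 (y) x 27 (z) mm, about 0.14 kg (varies by 0.7 to 1.4), loose on the bench. Origin: centre of its underside; y along its length. Both ways round are the same.
- stand: Small drilling stand fixed to the bench: grey foot 76 x 150 mm and neck under an aluminium pad 62 (x) x 191 (y) mm, no rim, top face 40 mm above the bench. Origin: centre of its foot on the bench; z up, y along the pad, +x towards the back stop (away from the robot), -y towards the end stop. All is rigid: friction on the pad can eat up to half of a push.
- pad (a point): Centre of the pad's top face, 40 mm above the stand's origin; axes as the stand's. A packer lying exactly centred here has 7 mm of bare pad on each long side and 8 mm at each end.
- back_stop: Back stop at the stand's +x edge; origin and axes as the stand's. It carries a clamped rail with two posts at y = +62 and -62 mm, each with a round steel button (11 mm, centre 8 mm above the pad) whose flat end faces -x; both ends stand at the same x, somewhere from 21 to 27 mm, set anew each time and not measured. Posts begin 12 mm behind, rise 16 mm above the pad; free between them.
- end_stop: End stop at the stand's -y end; origin and axes as the stand's. Its bracket (18 mm above the pad, 26 mm wide) carries a round steel screw (11 mm, centre x = 0, 8 mm above the pad) whose flat end faces +y and stands somewhere from y = -91.5 to -83.5 mm, set anew each time and not measured.
- packer_long: Long hardwood packer, 62 x 270 x 30 mm, loose bystander. Origin: centre of its underside, y along its length.
- v_block: Small grey metal V-block, 46 x 30 x 20 mm, loose bystander. Origin: centre of its underside.
- punch: Black drift punch, a round rod 14 x 200 mm, loose bystander. Origin: underside of its middle, y along its length.

How it is judged:
By the outcome, as a careful person would: the job done as asked, in the order asked, and still so for the second after the job is handed in, with the robot touching nothing.
It also fails if it takes over 72 s, if anything falls off the work surface, if the arm or the gripper's body presses on something with over 40 N, if the wrist force passes 120 N, or if a joint passes its speed limit or range.

## Working session

There is one attempt and no reset: what is moved stays moved. The work goes in short steps, each a Python script; the robot and the scene stay as the last script left them, time stands still between calls to the robot, and variables do not carry over. Pictures are saved under pics/ and viewed, at most 10 in all, crops included, and the job is handed in when it is done.

```bash
mkdir -p pics; ls
python3 - <<'E'
from cell import *
import cv2,numpy as np
s=read_state();print(s['time'],s['tool_pos'],s['tool_rot'],s['contact_force'],grip_depth)
for n in("scene","side"):
    d=get_image(n);cv2.imwrite(f"pics/{n}0.png",d["img"][:,:,::-1]);np.savez(f"pics/{n}0.npz",**{k:np.array(v) for k,v in d.items()});print(n,d["intrinsics"],d["position"],d["orientation"])
E
```

```text
pics
0.0 [ 0.21691985 -0.58521695  0.20915606] [-1.20153708e-03  9.84306171e-01  1.76465039e-01 -8.45721146e-05] [-0.30373627  0.31088639  0.3413664 ] 0.0187
scene [[450.08752918   0.         316.86563815]
 [  0.         450.08752918 204.50081045]
 [  0.           0.           1.        ]] [0.23784052 0.77723674 0.69087874] [ 0.08568333 -0.22483797  0.8906566  -0.38579408]
side [[497.67567278   0.         317.52315944]
 [  0.         497.67567278 200.7668431 ]
 [  0.           0.           1.        ]] [ 0.3598818  -0.66762904  0.40379089] [-0.56747509  0.81761799 -0.08116814  0.0537083 ]
```

View pics/scene0.png

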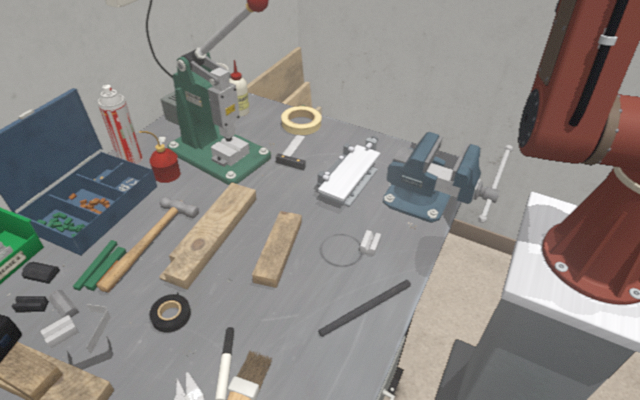

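View pics/side0.png

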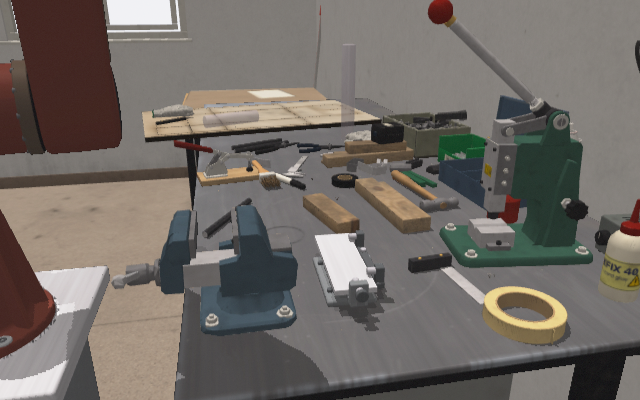

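The scene view shows the short packer at about (277,248), the pad at (350,173) with its end stop at the far end (375,145), the long packer at (210,233), the V-block at (370,242), the punch at (365,308) and a vise beside the stand. The side view shows the pad at (345,262), the end stop nearest the camera at (360,293), and the back stop posts on the right at (365,245) and (380,280).

```bash
cat > h.py <<'E'
import numpy as np,cv2
from scipy.spatial.transform import Rotation as R
from cell import *
def rot(q): return R.from_quat([q[1],q[2],q[3],q[0]])
def ray(d,px,z):
    v=rot(d["orientation"]).apply(np.linalg.inv(d["intrinsics"])@[px[0],px[1],1.])
    p=np.array(d["position"]); return (p+v*(z-p[2])/v[2])
def proj(d,P):
    c=rot(d["orientation"]).inv().apply(np.asarray(P)-d["position"]); u=d["intrinsics"]@c; return u[:2]/u[2]
def quad(mask,d,z,seed):
    n,l,st,c=cv2.connectedComponentsWithStats(mask.astype(np.uint8),connectivity=4)
    i=l[seed[1],seed[0]]; assert i>0,"seed not in mask"
    cs,_=cv2.findContours((l==i).astype(np.uint8),cv2.RETR_EXTERNAL,cv2.CHAIN_APPROX_NONE)
    c=max(cs,key=cv2.contourArea)[:,0]
    w=np.array([ray(d,p,z)[:2] for p in c])
    (cx,cy),(a,b),ang=cv2.minAreaRect((w*1000).astype(np.float32))
    if a>b: ang-=90; a,b=b,a       # b long; x axis (short side) angle=ang
    return np.array([cx,cy])/1000,(a,b),ang,w,(l==i)
E
python3 - <<'E'
from h import *
for n,sp,sw in(("scene",(350,172),(277,240)),("side",(342,255),(328,208))):
    d=dict(np.load(f"pics/{n}0.npz"));im=d["img"];hsv=cv2.cvtColor(im,cv2.COLOR_RGB2HSV)
    print(n,im[sp[1],sp[0]],im[sw[1],sw[0]])
    try:
        r=quad((im.min(2)>200),d,.04,sp);print("pad",r[:3],r[4].sum())
    except AssertionError as e:print(e)
    try:
        m=(hsv[:,:,1]>60)&(hsv[:,:,0]<25)&(hsv[:,:,2]>60)
        r=quad(m,d,.027,sw);print("pk",r[:3],r[4].sum())
        for s in ((210,233),) if n=="scene" else ((390,205),):
            r=quad(m,d,.03,s);print("long",r[:3])
    except AssertionError as e:print(e)
    o=cv2.resize(im[110:300,150:450] if n=="scene" else im[180:320,180:440],None,fx=2.6,fy=2.6,interpolation=cv2.INTER_CUBIC)
    cv2.imwrite(f"pics/{n}crop.png",o[:,:,::-1])
E
```

```text
scene [251 250 251] [174 155 130]
pad (array([0.53966565, 0.02286383]), (75.69524383544922, 192.6001739501953), -2.0205764770507812) 1469
pk (array([0.56436169, 0.29109763]), (51.04034423828125, 188.7198486328125), 13.965411186218262) 1862
long (array([0.70192401, 0.32031714]), (73.8662109375, 281.81866455078125), 5.476250648498535)
side [235 231 232] [141 116  92]
pad (array([0.53463983, 0.02307536]), (60.9963493347168, 189.28533935546875), -2.0705184936523438) 1914
pk (array([0.56421075, 0.25559579]), (72.25328826904297, 222.8610076904297), 13.80516242980957) 1278
long (array([0.70054297, 0.28400681]), (89.26075744628906, 325.3965759277344), 5.123702526092529)
```

View pics/scenecrop.png

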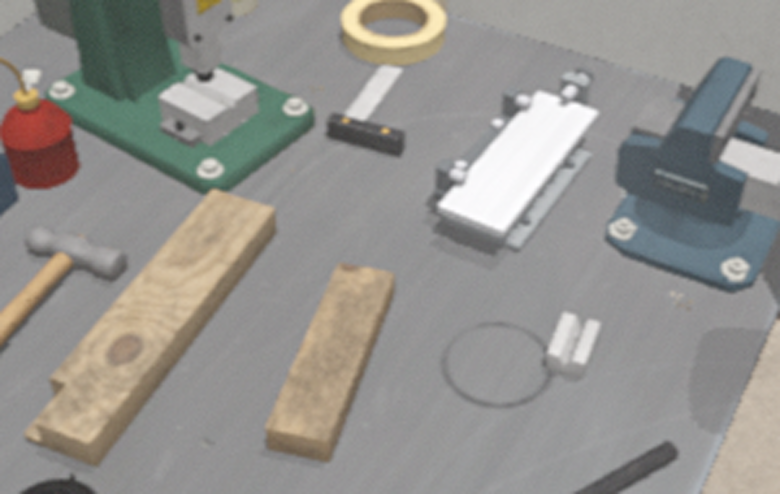

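```bash
cat >> h.py <<'E'
def down(psi): # psi deg
    return np.array([0,np.cos(np.radians(psi)/2),np.sin(np.radians(psi)/2),0.])
def snap(n,name):
    d=get_image(n);cv2.imwrite(f"pics/{name}.png",d["img"][:,:,::-1]);np.savez(f"pics/{name}.npz",**{k:np.array(v) for k,v in d.items()});return d
E
python3 - <<'E'
from h import *
d=dict(np.load("pics/scene0.npz"));s=dict(np.load("pics/side0.npz"))
for nm,p in dict(press_corner=(232,183),press_right=(270,153),vise_base_l=(384,197),vise_base_near=(433,217)).items(): print(nm,ray(d,p,.01)[:2].round(3))
def tri(a,b):
    A=[];B=[]
    for c,p in((d,a),(s,b)):
        o=c["position"];v=ray(c,p,0)-o;v/=np.linalg.norm(v);M=np.eye(3)-np.outer(v,v);A.append(M);B.append(M@o)
    return np.linalg.solve(sum(A),sum(B))
print("ball",tri((258,2),(440,11)).round(3),"jawtop(right corner)",tri((434,134),(246,206)).round(3))
for pk in(103.9,-76.1):
    print(pk,inverse_kinematics([.564,.275,.3],down(pk)))
for ps in(87.9,-92.1):
    print(ps,inverse_kinematics([.535,.03,.1],down(ps)))
E
```

```text
press_corner [0.765 0.166]
press_right [0.75  0.027]
vise_base_l [0.44 0.04]
vise_base_near [0.324 0.048]
ball [0.704 0.102 0.407] jawtop(right corner) [ 0.381 -0.031  0.16 ]
103.9 [ 3.41877841e-01  1.65556865e-01  1.50636053e+00 -4.44089210e-16
  1.46967526e+00  9.92770746e-02]
-76.1 None
87.9 [-7.49942439e-02  1.52860964e-01  1.91151720e+00 -4.44089210e-16
  1.07721448e+00 -3.83423296e-02]
-92.1 None
```

Run:
```python
from h import *
move_pose([.18,-.45,.33],down(20))
move_pose([.43,.21,.33],down(103.9))
servo_line([.55,.275,.28],speed=.25)
d=snap("wrist","w1");s=read_state();print(s['time'],s['tool_pos'],s['contact_force'],d["position"],s["opening"])
im=d["img"];hsv=cv2.cvtColor(im,cv2.COLOR_RGB2HSV)
print(proj(d,[.564,.285,.027]))
```

```text
4.15 [0.54961631 0.27445511 0.28067433] [ 0.30402454 -0.69472269  0.73566801] [0.53118014 0.34924099 0.44453192] 0.998658612218107
[328.23387584 160.581116  ]
```

View pics/w1.png

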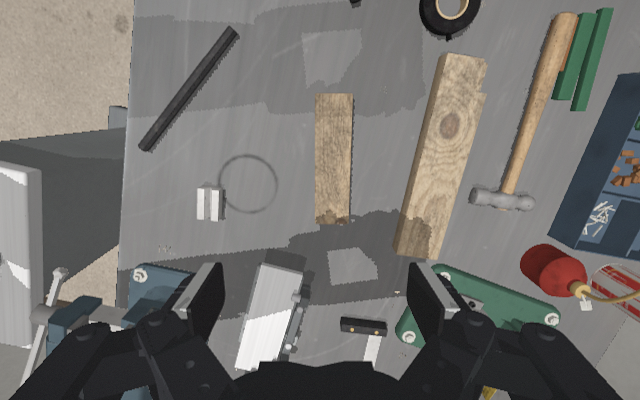

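The wrist view shows the short packer nearly upright at (315–353, 93–223), unobstructed between the fingers; the pad is partly visible at (270,315). I'll refine the packer pose from its top face and then grasp.

Run:
```python
from h import *
d=dict(np.load("pics/w1.npz"));im=d["img"];hsv=cv2.cvtColor(im,cv2.COLOR_RGB2HSV)
m=(hsv[:,:,1]>45)&(hsv[:,:,0]<28)&(hsv[:,:,2]>50)
m=cv2.morphologyEx(m.astype(np.uint8),cv2.MORPH_CLOSE,np.ones((5,5)))
r=quad(m,d,.027,(333,158));print(r[:3],r[4].sum())
ys,xs=np.nonzero(r[4]);print(xs.min(),xs.max(),ys.min(),ys.max())
im2=im.copy();cs,_=cv2.findContours(r[4].astype(np.uint8),0,1);cv2.drawContours(im2,cs,-1,(255,0,0),1)
cv2.imwrite("pics/w1c.png",cv2.resize(im2[80:240,230:430],None,fx=3,fy=3)[:,:,::-1])
```

```text
(array([0.57030078, 0.28452686]), (47.20322036743164, 173.42076110839844), 13.85733699798584) 4720
315 352 93 223
```

View pics/w1c.png

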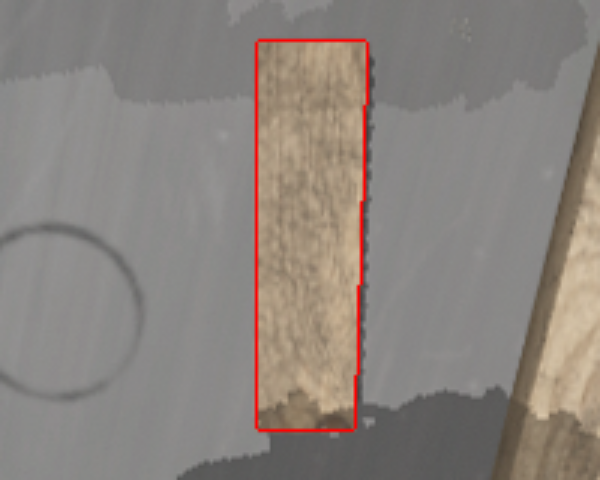

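Run:
```python
from h import *
servo_line([.525,.03,.27],speed=.25,ori=down(88))
d=snap("wrist","w2");print(read_state()["time"])
im=d["img"];c=proj(d,[.5346,.0231,.04]);print(c)
for t in(150,180,200):
    m=(im.min(2)>t)&(im.max(2).astype(int)-im.min(2)<20)
    try:
        r=quad(m,d,.04,tuple(c.astype(int)));print(t,r[:3],r[4].sum())
    except AssertionError as e:print(e,im[int(c[1]),int(c[0])])
x,y=c.astype(int);x0=max(x-100,0);y0=max(y-110,0)
cv2.imwrite("pics/w2c.png",cv2.resize(im[y0:y0+190,x0:x0+200],None,fx=3,fy=3,interpolation=cv2.INTER_CUBIC)[:,:,::-1]);print(x0,y0)
```

```text
5.3333
[323.31666221 174.65247464]
150 (array([0.53450208, 0.02355938]), (71.94681549072266, 192.0717315673828), -3.065643310546875) 7520
180 (array([0.53615527, 0.02369919]), (70.89500427246094, 188.3225860595703), -1.9541854858398438) 6440
200 (array([0.53487341, 0.04676194]), (61.77293395996094, 142.314208984375), -1.9569091796875) 5132
223 64
```

View pics/w2c.png

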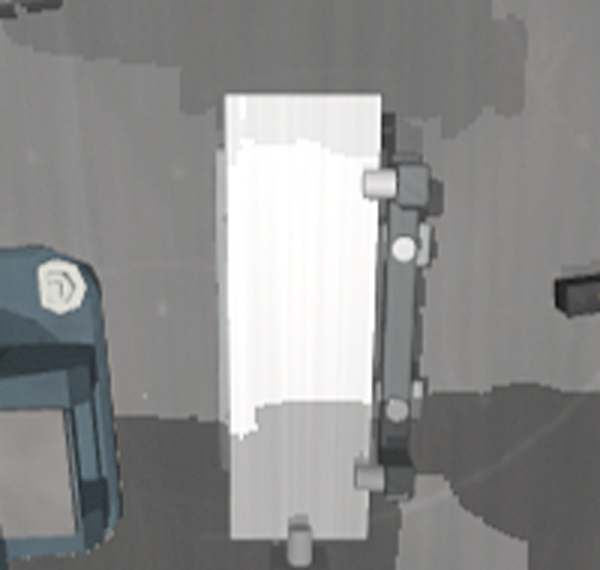

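```bash
cat >> h.py <<'E'
C=np.array([.5348,.0234]);YAW=-2.0
def S(x,y,z,c=C,yaw=YAW):
    a=np.radians(yaw);ex=np.array([np.cos(a),np.sin(a)]);ey=np.array([-ex[1],ex[0]])
    return np.r_[c+ex*x+ey*y,z]
def F(): # mean external force in stand axes + Mz
    fs=[];
    for _ in range(5):
        s=read_state();fs.append(np.r_[s["contact_force"],s["torque"]])
        pause(.02)
    f=np.mean(fs,0);r=R.from_euler('z',-YAW,degrees=True)
    return np.r_[r.apply(f[:3]),r.apply(f[3:])].round(3)
E
python3 - <<'E'
from h import *
P=np.array([.5703,.2845])
servo_line(np.r_[P,.09],speed=.3,ori=down(103.86))
print("contact",servo_line(np.r_[P,.005],speed=.08,contact_N=6))
print(read_state()["tool_pos"],F())
grasp(40);s=read_state();print(s["opening"],s["grasp_force"],s["time"],F())
servo_line(np.r_[P,.13],speed=.15)
print(F())
servo_line(S(-7e-3,8e-3,.13),speed=.2,ori=down(YAW+90))
servo_line(S(-7e-3,8e-3,.056),speed=.1)
print(F(),read_state()["time"],read_state()["tool_pos"],S(-7e-3,8e-3,.055))
snap("side","s2")
im=cv2.imread("pics/s2.png");cv2.imwrite("pics/s2c.png",cv2.resize(im[170:330,230:440],None,fx=3,fy=3))
E
```

```text
contact False
[0.57104539 0.28479503 0.0058177 ] [-0.135 -0.154  0.222 -0.005  0.036  0.005]
0.0014715141259273232 2.9659969839622136 8.6 [-9.600e-01 -6.860e-01  5.945e+00 -6.600e-02  2.440e-01 -1.000e-03]
[ 0.038  0.01   0.045  0.003  0.009 -0.01 ]
[ 0.344 -0.047  0.02  -0.012 -0.003  0.002] 12.1583 [0.52908841 0.03161444 0.05699751] [0.52808346 0.03163942 0.055     ]
```

View pics/s2c.png

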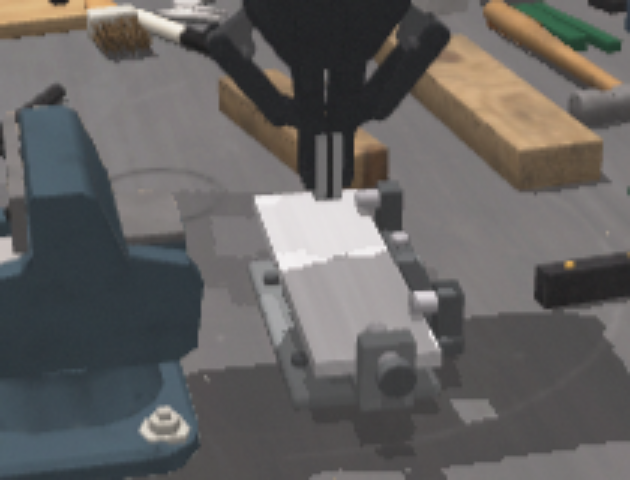

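The crop shows the closed fingers above the stand with no packer. The grasp missed, and the packer still lies behind on the bench at about (300,120). I'll go back and look.

Run:
```python
from h import *
servo_line(S(-7e-3,8e-3,.13),speed=.2)
release()
servo_line([.555,.27,.2],speed=.25,ori=down(103.86))
d=snap("wrist","w3");print(read_state()["time"],read_state()["tool_pos"],read_state()["opening"])
im=d["img"];hsv=cv2.cvtColor(im,cv2.COLOR_RGB2HSV)
m=(hsv[:,:,1]>45)&(hsv[:,:,0]<28)&(hsv[:,:,2]>50)
m=cv2.morphologyEx(m.astype(np.uint8),cv2.MORPH_CLOSE,np.ones((5,5)))
c=proj(d,[.5703,.2845,.027]).astype(int);print(c)
r=quad(m,d,.027,tuple(c));print(r[:3],r[4].sum())
print("tcp px",proj(d,read_state()["tool_pos"]))
```

```text
14.7083 [0.55451237 0.268541   0.19911761] 1.0024402584687184
[333 168]
(array([0.5699527 , 0.28398599]), (47.92439651489258, 174.1644744873047), 13.87948989868164) 7116
tcp px [315.84765427 247.09338027]
```

View pics/w3.png

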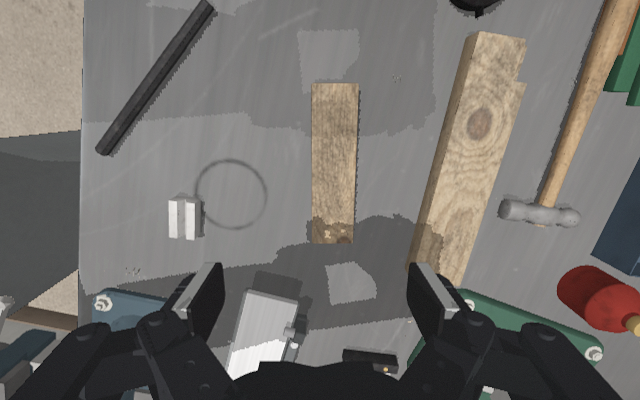

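Run:
```python
from h import *
d=dict(np.load("pics/s2.npz"))
for z in(.04,.057,.07,.08):print(z,proj(d,[.529,.0316,z]))
d=dict(np.load("pics/w3.npz"))
# open finger tip (inner edge) pixels ~ (222,263),(410,263)
tcp=np.array([.5545,.2685,.1991]);a=np.radians(13.86);ty=np.array([np.cos(a),np.sin(a),0])
for b in(0,.013,.02,.03):print(b,proj(d,tcp+ty*.0425+[0,0,b]),proj(d,tcp-ty*.0425+[0,0,b]))
print(read_state()["tool_rot"],down(103.86))
```

```text
0.04 [337.44473498 256.05744592]
0.057 [337.54823757 246.49877431]
0.07 [337.62843902 239.09201001]
0.08 [337.69076415 233.33616   ]
0 [390.17102307 247.1581613 ] [241.5367232  247.11976542]
0.013 [395.64023058 257.65748298] [236.03650941 257.60280657]
0.02 [398.93363165 263.97987562] [232.72490465 263.91450468]
0.03 [404.14141425 273.97733587] [227.48905387 273.89368753]
[-2.96452930e-04  6.17216386e-01  7.86792830e-01 -9.41766487e-04] [0.         0.61662375 0.78725799 0.        ]
```

The side view puts the closed fingertips about 20 mm behind the reported TCP, so the fingers closed on top of the packer. I'll grasp again that much lower, with contact checks.

Run:
```python
from h import *
P=np.array([.5700,.2841])
servo_line(np.r_[P,.06],speed=.3)
print("contact",servo_line(np.r_[P,-.018],speed=.07,contact_N=5))
print(read_state()["tool_pos"],F())
grasp(40);s=read_state();print(s["opening"],s["grasp_force"],s["time"],F(),s["tool_pos"])
if s["opening"]>.3:
    servo_line(np.r_[P,.1],speed=.15)
    s=read_state();print(F(),s["opening"],s["grasp_force"],s["time"])
```

```text
contact False
[ 0.5706677   0.2843511  -0.01729535] [-0.06   0.34   0.035 -0.001 -0.012  0.018]
0.5538924830922025 43.93069803714752 17.1167 [ 0.219 -0.022  1.79  -0.011 -0.002  0.015] [ 0.57051125  0.28426487 -0.01752171]
[-0.389 -0.393 -1.627 -0.011 -0.019  0.009] 0.5527509722286125 43.61279904842377 18.1333
```

Run:
```python
from h import *
servo_line(S(-7e-3,8e-3,.1),speed=.2,ori=down(YAW+90))
servo_line(S(-7e-3,8e-3,.032),speed=.1)
print(F(),read_state()["tool_pos"])
print("c",servo_line(S(-7e-3,8e-3,.018),speed=.02,contact_N=2.5))
s=read_state();print(F(),s["tool_pos"],s["time"])
d=snap("side","s3");im=cv2.imread("pics/s3.png");cv2.imwrite("pics/s3c.png",cv2.resize(im[190:320,280:420],None,fx=4,fy=4))
```

```text
[-0.124 -0.061 -1.085 -0.024 -0.004 -0.005] [0.52915323 0.03158612 0.0329842 ]
c True
[ 0.546 -0.032  3.791 -0.009 -0.018  0.026] [0.52832539 0.03160691 0.02240936] 21.0917
```

View pics/s3c.png

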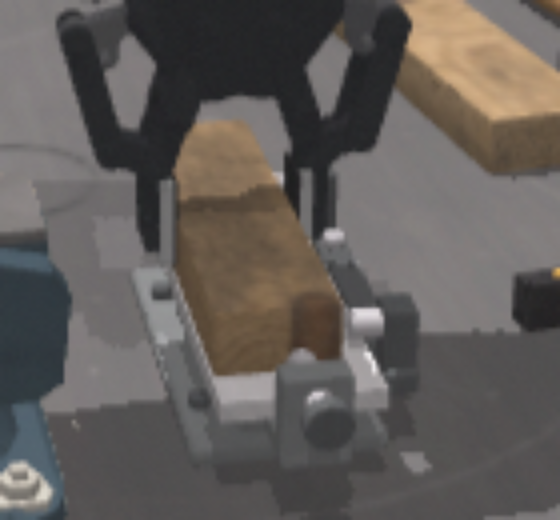

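The packer sits flat on the pad, short of the buttons and the screw. Next: settle it, re-grip lightly, and push it to the back stop under force feedback.

```bash
cat >> h.py <<'E'
import json
def save(x,y,z,yaw): json.dump([x,y,z,yaw],open("cmd.json","w"))
def load(): return json.load(open("cmd.json"))
def go(x,y,z,yaw,sp=.01,cN=None):
    save(x,y,z,yaw); return servo_line(S(x,y,z),speed=sp,ori=down(yaw+90),contact_N=cN)
def xy():
    s=read_state();p=R.from_euler('z',-YAW,degrees=True).apply(np.array(s["tool_pos"])-np.r_[C,0]);return (p*1000).round(2)
E
python3 - <<'E'
from h import *
release();print("open",F(),xy())
grasp(25);s=read_state();print("regrasp",s["opening"],s["grasp_force"],F(),xy(),s["time"])
x,y,yaw=-.007,.008,YAW
z=s["tool_pos"][2]-.0007
for i in range(5):
    go(x,y,z,yaw);f=F();print("z",round(z*1e3,2),f[2],xy()[2])
    if -1.<f[2]<.8:break
    z+=np.clip(-(f[2])*.0002,-.0006,.0006)*-1*-1 if f[2]<0 else min(f[2]*.0002,.0006)
print(read_state()["time"])
E
```

```text
open [-0.033 -0.35   0.014  0.006  0.012  0.014] [-8.35  8.05 21.28]
regrasp 0.5542464562948209 27.54219353199005 [ 0.38   0.071  0.677  0.016 -0.064  0.014] [-7.76  8.01 21.69] 22.2083
z 21.0 7.015 21.68
z 21.6 3.606 21.68
z 22.2 -1.805 21.78
z 22.56 -1.1 22.51
z 22.78 -1.285 22.8
23.975
```

Run:
```python
from h import *
x,y,yaw=-.007,.008,YAW
z=.0220
go(x,y,z,yaw);f=F();print(f,xy())
if f[2]<-1: z-=.0002
if f[2]>2: z+=.0001
go(x,y,z,yaw);print(F(),xy(),z)
hit=go(.010,y,z,yaw,.008,2.5)
p=xy();f=F();print("hit",hit,p,f,read_state()["time"])
if hit:
    x=p[0]/1e3
    for i in range(14):
        go(x,y,z,yaw);f=F();print(i,round(x*1e3,2),round(yaw,2),f[[0,1,2,5]],xy())
        if abs(f[0]+8)<1.5 and abs(f[5])<.12: break
        if f[0]<-14: x-=.0005
        else: x+=np.clip((f[0]+8)*.0001,-.0003,.0003)
        if abs(f[5])>.06: yaw+=np.clip(f[5]*.8,-.25,.25)
    print(read_state()["time"])
```

```text
[-0.084  0.36  -0.894 -0.013 -0.011  0.013] [-7.03  8.01 21.96]
[-0.153 -0.01  -0.798  0.019 -0.     0.024] [-6.98  8.01 22.01] 0.022
hit True [-1.    8.05 21.67] [-0.555  0.071  3.682 -0.014 -0.065 -0.024] 25.775
0 -1.0 -2.0 [ 0.445 -0.119  0.676  0.019] [-1.36  8.02 21.7 ]
1 -0.7 -2.0 [-1.293 -0.155  1.103  0.01 ] [-1.36  8.01 21.7 ]
2 -0.4 -2.0 [-1.174  0.124  0.124 -0.072] [-0.89  8.04 21.67]
3 -0.1 -2.06 [-2.887 -0.107  0.079 -0.151] [-0.71  8.08 21.75]
4 0.2 -2.18 [-5.312  0.114  1.532  0.098] [-0.79  8.05 21.69]
5 0.47 -2.1 [-5.884  0.179  2.243 -0.046] [-0.78  8.06 21.7 ]
6 0.68 -2.1 [-6.416  0.196  2.94  -0.038] [-0.77  8.08 21.74]
7 0.84 -2.1 [-7.19   0.623  3.357 -0.024] [-0.79  8.08 21.73]
28.55
```

Run:
```python
from h import *
x,y,z,yaw=load()
for i in range(8):
    f=F();print(i,round(x*1e3,2),round(z*1e3,2),f[[0,1,2,5]],xy())
    if abs(f[0]+10.8)<.5 and f[2]<2: break
    x+=np.clip((f[0]+10.8)*.0002,-.0005,.0005)
    z+=np.clip((f[2]-.8)*.0001,-.0001,.0002)
    if abs(f[5])>.08: yaw+=np.clip(f[5]*.6,-.1,.1)
    go(x,y,z,yaw)
for k in range(5):
    pause(.2);f=F();print("hold",f[[0,1,2,5]])
print(xy(),read_state()["time"])
```

```text
0 0.84 22.0 [-7.179 -0.09   3.448 -0.041] [-0.77  8.08 21.75]
1 1.34 22.2 [-7.708  0.471  3.808 -0.039] [-0.81  8.08 21.74]
2 1.84 22.4 [-8.2   -0.156  3.809 -0.042] [-0.83  8.06 21.8 ]
3 2.34 22.6 [-8.947  0.06   4.312 -0.054] [-0.85  8.07 21.8 ]
4 2.71 22.8 [-9.702 -0.129  4.12  -0.045] [-0.88  8.08 21.84]
5 2.93 23.0 [-9.443 -0.066  3.448 -0.072] [-0.9   8.06 21.82]
6 3.2 23.2 [-9.413 -0.067  3.519 -0.087] [-0.89  8.07 21.86]
7 3.48 23.4 [-10.142   0.51    3.215   0.024] [-0.91  8.06 21.88]
hold [-9.839 -0.098  2.502  0.063]
hold [-10.013  -0.117   2.307   0.065]
hold [-9.812 -0.045  1.894  0.013]
hold [-9.337 -0.06   1.873  0.022]
hold [-9.213 -0.46   1.821  0.029]
[-0.95  8.1  21.87] 32.6333
```

Run:
```python
from h import *
x,y,z,yaw=load();n=0
for i in range(18):
    f=F();t=read_state()["time"];print(i,round(t,2),round(x*1e3,2),f[[0,1,2,5]],xy()[:2])
    if f[0]<-10.5:n+=1
    if n>=7:break
    x+=np.clip((f[0]+11.4)*.0003,-.0006,.0008)
    z+=np.clip((f[2]-.8)*.0001,-.0001,.0001)
    go(x,y,z,yaw)
```

```text
0 32.72 3.61 [-9.875 -0.162  1.954  0.051] [-0.93  8.09]
1 33.05 4.07 [-10.306  -0.307   2.475   0.037] [-0.95  8.08]
2 33.38 4.4 [-11.229  -0.189   3.02    0.016] [-0.96  8.07]
3 33.72 4.45 [-10.989  -0.295   2.602   0.033] [-0.96  8.07]
4 34.05 4.57 [-10.773  -0.818   2.113   0.021] [-0.97  8.1 ]
5 34.38 4.76 [-11.051  -0.998   2.182   0.02 ] [-0.98  8.09]
6 34.72 4.86 [-1.1249e+01 -5.4700e-01  2.0300e+00  1.1000e-02] [-0.99  8.09]
7 35.05 4.91 [-11.169  -0.339   1.18    0.019] [-0.99  8.08]
8 35.38 4.98 [-11.425  -0.321   1.285   0.033] [-1.01  8.07]
```

Run:
```python
from h import *
x,y,z,yaw=load()
x=.0012;go(x,y,z,yaw)
for i in range(3):
    f=F();print("back",round(x*1e3,2),f[[0,1,2,5]],xy())
    if -5<f[0]<-2.2:break
    x-=np.clip((-3.5-f[0])*.0003,-.001,.001); z+=np.clip((f[2]-.5)*.0001,-.0001,.0001);go(x,y,z,yaw)
for k in range(3):
    hit=go(x,y-.016 if k==0 else y-.008,z,yaw,.008,3);p=xy();f=F();print("slide",hit,p,f[[0,1,2,5]],read_state()["time"])
    y=p[1]/1e3
    if f[1]>2.5 and hit or not hit: break
print(read_state()["time"],y);save(x,y,z,yaw)
```

```text
back 1.2 [-5.921 -0.248 -4.431  0.087] [-0.82  8.04 23.16]
back 0.47 [-5.284 -0.198 -4.806  0.093] [-0.78  8.04 23.51]
back -0.06 [-5.051  0.584 -4.202  0.097] [-0.77  8.03 23.77]
slide True [-2.12  7.89 23.15] [-0.022 -0.253 -1.149  0.015] 37.4833
slide True [-4.37  8.02 21.81] [ 0.452  0.318  3.583 -0.011] 37.775
slide True [-4.37  8.04 21.81] [-0.365  0.158  1.954  0.024] 38.2583
38.2583 0.008039999999999999
```

Run:
```python
from h import *
x,y,z,yaw=load();y=.008;z=.0219
print(yaw,F()[[0,1,2,5]],xy(),read_state()["grasp_force"],read_state()["opening"])
go(-.0025,y,z,yaw,.02);f=F();print(f[[0,1,2,5]],xy());x=-.0015
for i in range(10):
    go(x,y,z,yaw);f=F();print(round(x*1e3,2),f[[0,1,2,5]],xy())
    if f[0]<-4:break
    x+=.0005
for i in range(16):
    y-=.001 if f[1]<1.5 else .0005
    if f[0]>-2.5:x+=.0003
    if f[0]<-5.5:x-=.0003
    if f[2]>3:z+=.0001
    if f[2]<-1.5:z-=.0001
    go(x,y,z,yaw);f=F();p=xy();print("y",round(y*1e3,2),f[[0,1,2,5]],p)
    if f[1]>4:break
print(read_state()["time"])
```

```text
-2.1522 [-1.025 -0.118  1.669  0.005] [-4.37  8.02 21.81] 27.79977321624756 0.5582254484691571
[-3.531 -0.534  5.886 -0.026] [-4.06  7.92 21.73]
-1.5 [-4.221 -0.49   6.366 -0.028] [-3.21  7.95 21.75]
y 7.0 [-2.935  1.316  3.516  0.014] [-2.31  7.2  21.7 ]
y 6.0 [ 0.006  0.321 -0.62  -0.016] [-1.39  5.8  21.74]
y 5.0 [-0.347 -0.165 -1.244  0.003] [-1.22  4.9  21.98]
y 4.0 [ 0.364  0.424 -1.037 -0.01 ] [-0.85  3.98 22.13]
y 3.0 [-0.486 -0.54  -0.973  0.052] [-0.8   2.94 22.04]
y 2.0 [-1.665  0.383 -1.033  0.096] [-0.79  2.02 21.91]
y 1.0 [-2.823  4.315 -0.388  0.15 ] [-0.78  1.92 21.87]
41.3833
```

Run:
```python
from h import *
x,y,z,yaw=load();n=0
for i in range(26):
    f=F();t=read_state()["time"];print(i,round(t,2),round(y*1e3,2),f[[0,1,2,5]],xy())
    if f[1]>10.3:n+=1
    if n>=7 or t>53:break
    y-=np.clip((11.2-f[1])*.0003,-.0006,.0007)
    if f[0]>-2:x+=.0002
    if f[0]<-4.5:x-=.0002
    z+=np.clip((f[2]-.5)*.0001,-.0001,.0001)
    if abs(f[5])>.08: yaw+=np.clip(f[5]*.6,-.1,.1)
    go(x,y,z,yaw)
```

```text
0 41.47 1.0 [-3.157  4.202 -0.04   0.149] [-0.79  1.94 21.87]
1 41.8 0.3 [-2.883  6.424  0.477  0.032] [-0.81  1.93 21.86]
2 42.13 -0.4 [-2.428  8.252  0.185  0.051] [-0.8   1.95 21.88]
3 42.47 -1.1 [-2.816 10.539  0.549  0.083] [-0.8   1.95 21.89]
4 42.8 -1.3 [-2.7570e+00  1.1153e+01  7.2000e-01 -5.0000e-03] [-0.82  1.95 21.91]
5 43.13 -1.31 [-2.6820e+00  1.1132e+01  3.3400e-01  8.0000e-03] [-0.8   1.96 21.92]
6 43.47 -1.33 [-2.2240e+00  1.1497e+01  7.3600e-01  4.0000e-03] [-0.78  1.94 21.95]
7 43.8 -1.24 [-2.682 10.815  0.811 -0.015] [-0.82  1.96 21.92]
8 44.13 -1.36 [-3.2340e+00  1.1049e+01  5.1600e-01  4.0000e-03] [-0.79  1.97 21.97]
9 44.47 -1.4 [-2.879 11.338  0.53   0.017] [-0.83  1.95 21.93]
```

Run:
```python
from h import *
x,y,z,yaw=load()
for yy in (.0,.001,.0016): go(x,yy,z,yaw,.005)
f=F();print(f[[0,1,2,5]],xy(),x)
go(-.0004,.0016,z-.0001,yaw,.004);print(F()[[0,1,2,5]],xy())
release();print(F()[:3],xy())
go(-.0008,.0019,.09,yaw,.12);print(read_state()["time"])
servo_line([.45,.1,.3],speed=.2)
servo_line(S(-.01,.01,.27),speed=.2) if 0 else None
d=snap("side","s4");snap("scene","c4");print(read_state()["time"])
im=cv2.imread("pics/s4.png");a=cv2.resize(im[200:320,290:410],None,fx=3.3,fy=3.3,interpolation=cv2.INTER_CUBIC)
im=cv2.imread("pics/c4.png");b=cv2.resize(im[125:225,300:400],(a.shape[1],a.shape[0]),interpolation=cv2.INTER_CUBIC)
cv2.imwrite("pics/f4.png",np.hstack([a,b]))
```

```text
[-4.272  3.536  0.138 -0.204] [-0.76  1.93 21.85] -3.2526065174565133e-19
[-3.051  3.603  0.248 -0.195] [-0.79  1.94 21.8 ]
[-0.053  0.449 -0.208] [-0.05  1.4  22.15]
47.2
48.6417
```

View pics/f4.png

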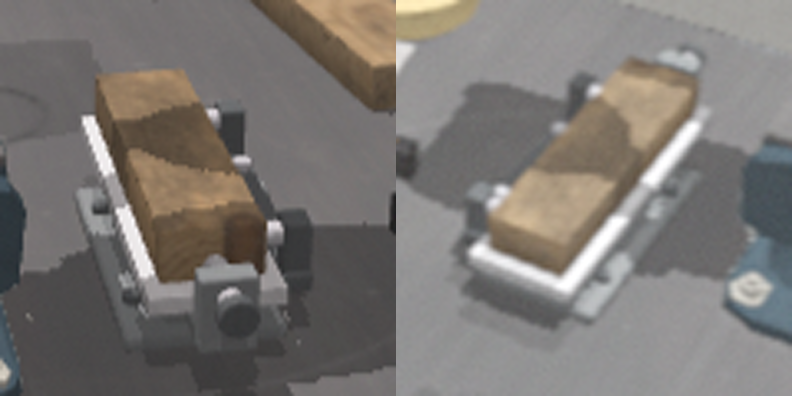

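The packer lies flat on the pad, touching both buttons on the left and the end screw, with bare pad visible around its edges. I'll do a quick numeric check of squareness from above before handing in.

Run:
```python
from h import *
servo_line([.525,.02,.27],speed=.2,ori=down(88))
d=snap("wrist","w5");im=d["img"];hsv=cv2.cvtColor(im,cv2.COLOR_RGB2HSV)
m=((hsv[:,:,1]>45)&(hsv[:,:,0]<28)&(hsv[:,:,2]>35)).astype(np.uint8)
m=cv2.morphologyEx(m,cv2.MORPH_CLOSE,np.ones((5,5)))
c=proj(d,S(0,.002,.067)).astype(int)
r=quad(m,d,.067,tuple(c));e=R.from_euler('z',-YAW,degrees=True).apply(np.r_[r[0]-C,0])
print(e[:2]*1e3,r[1:3],read_state()["time"])
```

```text
[-1.13220543  1.75509824] ((47.15060806274414, 173.57244873046875), -2.2032012939453125) 49.4083
```

```bash
python3 -c "
from cell import *
print(finish_job())"
```

```text
the job is handed in; nothing more can be done
None
```

The packer is lying flat, square and released against both back-stop buttons and the end screw, with no edge overhanging the pad. I pushed each stop at about 11 N at the wrist for over a second, back stop first. The job was handed in at about 49 s after two hiccups: the first grasp missed, and the packer drifted about 3.5 mm off the back stop when I eased that push, so I brought it back to light contact (under about 3 N, the last 2 mm or so) during the slide without repeating the 10 N push.

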